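# Advance the dealer's counter on the mahjong table

## Robot

A 6-joint arm with a two-finger parallel gripper is mounted at the origin on the work surface. World frame = base frame: x ahead of the robot, y to its left, z up, the work surface at z = 0. Lengths are in m, angles in rad, forces in N, time in s.
With the tool pointing down it reaches from about 0.35 to 0.85 m from the base axis. Payload 8.1 kg.
Tool frame: the origin (TCP) lies at the very end of the fingers, on their centre line; the grasp point (between the pads) lies 19 mm behind it (robot.pinch_z is the distance from the TCP to the grasp point, in m); y points along the fingers, x is the direction in which the jaws open and shut, and the axes are right-handed (so a half turn about y gives the same grasp; the last joint's range is limited). The gripper opens to 93 mm and grips with 3 to 60 N. Pads are 15 mm wide; open, the fingers measure 128 mm over their backs; the gripper's body (75 mm by 188 mm) begins 65 mm behind the grasp point.
Start: joints at [1.068, 0.13, 1.488, -0, 1.523, -0.085], TCP at [0.243, 0.548, 0.219] pointing down, gripper open.
Joint ranges: [-2.96, 2.96], [-0.89, 2.26], [0.02, 2.5], [-1.34, 4.48], [0, 2.73], [-2.66, 2.66]. Speed limits (rad/s): [2.39, 2.39, 2.79, 3.14, 3.14, 3.14].

## Interface

Orientations are given as a rotation vector (axis times angle).
In Python, from plant import robot gives the robot as it stands.
- The arm moves only by the shell command python3 -m inch 'ROWS' [FORCE]. ROWS is JSON, a list of rows, each a list of 5 numbers: the closure, from -1 (fully open) to 1 (shut), then the shift along the world's x, y, z in m, then the turn about the world's z in rad. A call has 1 to 8 rows; each row is the pose to reach, as a shift and turn from the pose measured when the call began; what a row does not reach only later rows make up. A row lasts 1/8 s, in which the tool goes at most 62.5 mm and 10.7 degrees, less where a joint would pass 70% of its speed; a pose out of reach is approached as far as the arm can. A call with a gripper value outside its range is refused whole. The fingers move at their own pace and stop on an object; FORCE is the grip in N (left out, the last holds). Time passes only in rows, so rows that repeat a pose let the fingers close. It gives the time, the measured TCP pose, the force and the opening at its end, in the units of the state.
- robot.read_state(): the state, without advancing time (a new reading comes with each control period).
- robot.read_camera(name): name is "side" or "top"; returns a dict with "color" (384x512x3 uint8, red, green, blue), "mtx" (3x3 intrinsics, pixels), "dist_coeffs" ([k1, k2, p1, p2, k3] as OpenCV has them; the pictures are not rectified), "R" (3x3) and "t" (3): a world point X has camera coordinates R X + t. Camera axes: x right, y down, z forward; pixel columns grow to the right and rows downward; lengths in m; the calibration is good to about 2 mm. A picture is of the moment at which its call begins. There is no depth.
- robot.close_job(): hands the job in, once; it reports no verdict.
The state is a dict: "t": time; "q": joint angles; "dq": joint speeds; "joint_torque": joint torques, N m; "tool_pos": TCP position; "orientation": TCP orientation; "force": force on the tool from outside, world axes, zero at the start; "wrist_torque": the same for the moment, N m; "opening": finger opening in m.
Only numpy, scipy, OpenCV 4.12 (cv2) and the standard library are available. Lean on these libraries where they do the work, as an engineer would, in place of code of your own. Each camera call takes 0.05 s, during which the arm holds its last target. There are 200 camera calls.

## Task

The dealer has now kept the seat for five hands, but the two-wheel score counter on the mahjong table has fallen behind: with a fingertip, flick the wide wheel on, top away from the counter's front, until its face with five dots has clicked home on top, without running past it. Flick it lightly and do not pinch it; leave the narrow wheel on its count, do not lift or shove the counter, and leave the ashtray, the glasses case and the nail clippers where they lie.

Things in the scene. Friction and masses are not known exactly. Their poses are not given: they have to be found in the camera images.
- scorer: score counter: loose weighted dark wooden case on a rubber sole, 96 (x) x 172 (y) x 57 mm high, about 1.1 kg, on the table; two bone-coloured wheels stand out of slots in its flat top. Origin: centre of its underside, z up. Its front, with a thin brass strip, faces its -x; +x is away from the front; y runs along the wheels' common axle, 41 mm above the table, over x = 0
- wide_top (a point): fixed point on the case's frame, axes as the case's: centre of the upper flat of the wide wheel (32 mm wide, at the case's y +38 mm), 72 mm above the table and 31 mm above the axle. The wheel has 8 flats with 0, 1 ... 7 dark dots, parted by finger ribs (see rib)
- rib (a point): mid-width of the crest of one of the wide wheel's 8 ribs; it turns with the wheel. Ribs are 6 mm round bars along the axle on the edges between flats, crests 37.5 mm and centres 34.5 mm from the axle. At rest the two upper ribs' centres lie 13 mm before and behind the axle in x, crests 76 mm above the table; in turning a crest rises to 78.5 mm, above the axle
- wide_wheel (a joint): rad: k x 0.785 with k dots on top (5 dots = 3.927); grows as the wheel's top moves to the case's +x, dots counting up 1 a click. Starts on 1, 2 or 3 dots. A sprung ball holds each click: it resists with 0.4 N on a rib at first, some 1.5 N just short of half-way (a rib above the axle); past that it snaps into the next click by itself once the finger is out of the way. Alike both ways
- narrow_wheel (a joint): rad, counted the same way: the narrow wheel, 16 mm wide, at the case's y -44 mm, otherwise like the wide one; 58 mm of flat case top lie between the two. Starts on 0 to 4 dots and stays there
- narrow_rib (a point): mid-width of the crest of one rib of the narrow wheel, 37.5 mm from the axle; it turns with the wheel
- ashtray: heavy round green glass ashtray, 120 mm across, 36 mm high, 0.75 kg, on the table; origin at the centre of its underside
- glasses_case: closed tortoiseshell glasses case, 160 x 62 x 40 mm, lying on the table along its x; origin at the centre of its underside
- nail_clippers: steel nail clippers, 58 x 13 x 14 mm, lying on the table along their x; origin at the centre of their underside
Not all that is in view belongs to the job. There is more than one size of the scorer; the one meant has the size given above.

How it is judged:
At the end, for the whole second after the job is handed in: Wide wheel at rest in its fifth click (five dots on top, within 0.12 rad); narrow wheel still in its starting click (rib within 15 mm of its start); counter flat, within 12 mm of where it was; ashtray, glasses case and nail clippers within 20 mm of where they were (value of joint wide_wheel between 3.807 and 4.047 rad and not (velocity of joint wide_wheel above 0.2 rad/s or velocity of joint wide_wheel below -0.2 rad/s) and distance of narrow_rib from where it was at the start of the episode below 0.015 m and distance of scorer from where it was at the start of the episode below 0.012 m and angle between scorer's own z axis and vertical below 0.05 rad and distance of each of ashtray, glasses_case, nail_clippers from where it was at the start of the episode below 0.02 m); the robot touches nothing.
It fails at once if the wide wheel runs past five dots (beyond half-way to six), or is turned back past no dots (value of joint wide_wheel above 4.32 rad or value of joint wide_wheel below -0.4 rad).
It fails at once if the counter or its wheel is pinched or pressed hard (over 36 N in all from the fingers) (contact force between the fingers and scorer above 36 N).
It fails at once if the narrow wheel is turned out of its click (distance of narrow_rib from where it was at the start of the episode above 0.02 m).
It fails at once if the counter is lifted, tipped or shoved (over 15 mm or 0.15 rad) (distance of scorer from where it was at the start of the episode above 0.015 m or angle between scorer's own z axis and vertical above 0.15 rad).
It fails at once if the ashtray, glasses case or nail clippers are moved over 25 mm (distance of any of ashtray, glasses_case, nail_clippers from where it was at the start of the episode above 0.025 m).
It also fails if it takes over 42 s, if anything falls off the work surface, if the arm or the gripper's body presses on something with over 40 N, if the wrist force passes 120 N, or if a joint passes its speed limit or range.

## Working session

There is one attempt and no reset: what is moved stays moved. The work goes in short steps, Python scripts to look and compute and a shell command to move; the robot and the scene stay as the last step left them, time stands still between calls to the robot, and variables do not carry over. Pictures are saved under pics/ and viewed, about 8 in all and at most 12, crops included, and the job is handed in when it is done.

```bash
mkdir -p pics; ls; python3 - <<'E'
from plant import robot
import cv2,numpy as np
s=robot.read_state();print(s['t'],s['tool_pos'],s['orientation'],s['opening'])
for n in('top','side'):
    c=robot.read_camera(n);cv2.imwrite(f'pics/{n}0.png',cv2.cvtColor(c['color'],cv2.COLOR_RGB2BGR))
    print(n,c['mtx'],c['dist_coeffs'],'cam at',-c['R'].T@c['t'],c['R'])
E
```

```text
pics
0.0 [0.24315911 0.54791607 0.21759036] [-1.37925848 -0.89498388  0.89760968] 0.09290405230562798
top [[398.48667574   0.         249.74393784]
 [  0.         398.48667574 194.02498593]
 [  0.           0.           1.        ]] [-0.13561323  0.          0.          0.          0.        ] cam at [0.3169178  0.01181781 1.0472862 ] [[-0.00873122 -0.99942704 -0.03270109]
 [-0.98499617  0.01423258 -0.17198833]
 [ 0.1723552   0.03070878 -0.98455607]]
side [[373.10992809   0.         257.52339125]
 [  0.         373.10992809 194.72673338]
 [  0.           0.           1.        ]] [-0.0801586  0.         0.         0.         0.       ] cam at [ 0.41391581 -0.76509307  0.59979222] [[ 0.99804069 -0.06135103 -0.01228119]
 [-0.04303315 -0.53059233 -0.84653406]
 [ 0.04541943  0.84540394 -0.53219287]]
```

View pics/top0.png

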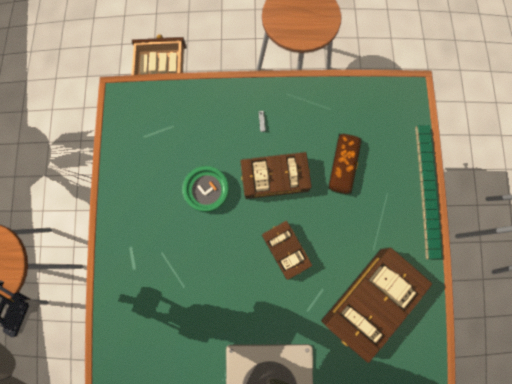

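View pics/side0.png

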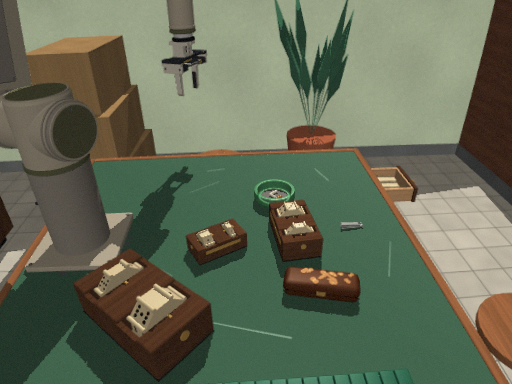

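```bash
python3 - <<'E'
import cv2,numpy as np
a=cv2.imread('pics/top0.png')[140:215,225:325];b=cv2.imread('pics/side0.png')[190:270,255:335]
a=cv2.resize(a,None,fx=7,fy=7,interpolation=cv2.INTER_CUBIC)[:, :700]
b=cv2.resize(b,None,fx=7,fy=7,interpolation=cv2.INTER_CUBIC)
cv2.imwrite('pics/ca.png',a);cv2.imwrite('pics/cb.png',b)
E
```

```text
(no output)
```

View pics/ca.png

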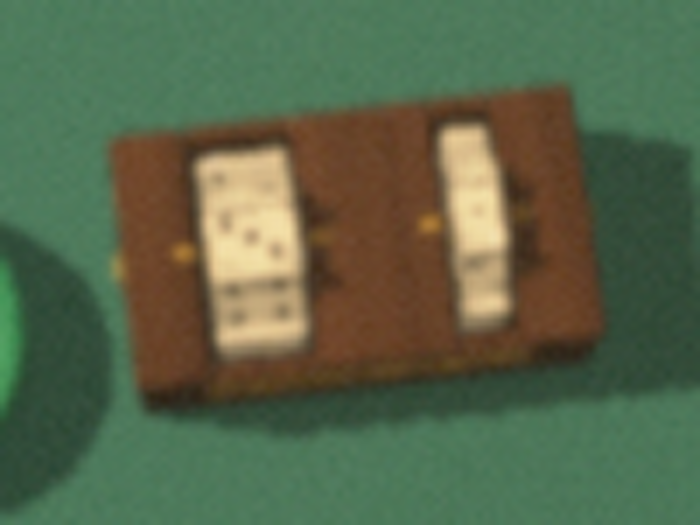

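View pics/cb.png

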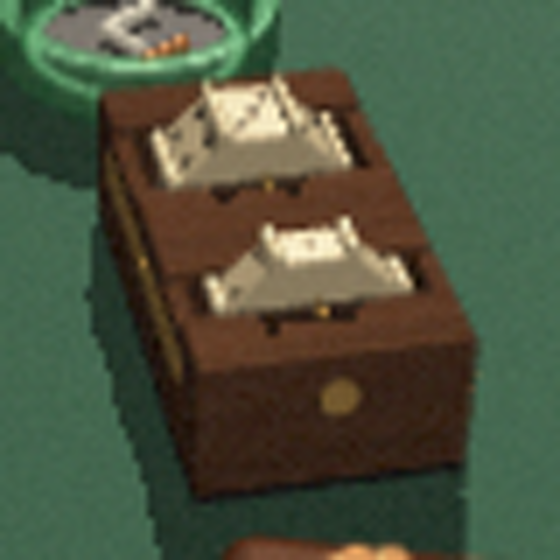

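```bash
cat > h.py <<'E'
import cv2,numpy as np
def px2w(c,uv,z):
    p=cv2.undistortPoints(np.array(uv,float).reshape(-1,1,2),c['mtx'],c['dist_coeffs']).reshape(-1,2)
    d=np.c_[p,np.ones(len(p))]@c['R']; o=-c['R'].T@c['t']
    return o+d*((z-o[2])/d[:,2])[:,None]
def w2px(c,X): return cv2.projectPoints(np.array(X,float).reshape(-1,3),cv2.Rodrigues(c['R'])[0],c['t'],c['mtx'],c['dist_coeffs'])[0].reshape(-1,2)
E
python3 - <<'E'
from plant import robot
from h import *
from scipy.spatial.transform import Rotation as R
np.set_printoptions(precision=4,suppress=True)
ct=robot.read_camera('top');cs=robot.read_camera('side')
t=np.array([(112,140),(570,88),(605,332),(140,388)])/7+[225,140]-.43
s=np.array([(103,95),(345,70),(475,343),(195,372)])/7+[255,190]-.43
A=px2w(ct,t,.057);B=px2w(cs,s,.057)
# order: top: back-left,back-right,front-right,front-left; side: front-left, back-left, back-right, front-right
B=B[[1,2,3,0]]
for P in(A,B):
    c=P.mean(0);print(P[:,:2].tolist(),'c',c)
    print('sizes',[np.linalg.norm(P[i]-P[(i+1)%4]) for i in range(4)])
    y=P[0]+P[3]-P[1]-P[2];print('yaw of y',np.arctan2(-y[0],y[1]));x=P[0]+P[1]-P[2]-P[3];print('yaw x',np.arctan2(x[1],x[0]))
# wide top flat
w=np.array([(250,240)])/7+[225,140]-.43;print('widetop',px2w(ct,w,.072)); w=np.array([(252,107)])/7+[255,190]-.43;print(px2w(cs,w,.072))
st=robot.read_state();print(R.from_rotvec(st['orientation']).as_matrix())
print('ash',px2w(ct,[(205,189)],.036),'clip',px2w(ct,[(262,121)],.01))
E
```

```text
[[0.5804208251647935, 0.06548665135657603], [0.5974580202621171, -0.1028954635733618], [0.5060639230714785, -0.1123264988568309], [0.48797029244097334, 0.05579284641752987]] c [ 0.543  -0.0235  0.057 ]
sizes [np.float64(0.16924184661325065), np.float64(0.0918794069844268), np.float64(0.16909019405297543), np.float64(0.0929573604138716)]
yaw of y 0.1040233790143269
yaw x 0.1036543588518292
[[0.5822681842113591, 0.06284264273965856], [0.5975755226742465, -0.10422216577116972], [0.5040361452254181, -0.11166262267641014], [0.48860571289802474, 0.05302190288980568]] c [ 0.5431 -0.025   0.057 ]
sizes [np.float64(0.16776461144585025), np.float64(0.09383483112615025), np.float64(0.1654058378739392), np.float64(0.09417592826046188)]
yaw of y 0.09238982526956438
yaw x 0.09194634895230423
widetop [[0.5386 0.0154 0.072 ]]
[[0.5398 0.0182 0.072 ]]
[[ 0.4058 -0.0006 -0.914 ]
 [ 0.914  -0.001   0.4058]
 [-0.0012 -1.      0.0001]]
ash [[0.5089 0.1595 0.036 ]] clip [[0.7013 0.0088 0.01  ]]
```

The target is the middle counter, about 169 x 93 mm as measured. It's centred at (0.543, -0.024) with yaw 0.10 rad and its front towards the robot. The wide wheel shows 3 dots with 4 next at the front, so it needs two clicks. I'll shut the fingers, line them up with the axle and hover in front of the front upper rib.

```bash
python3 -m inch '[[1,0.261,-0.538,-0.05,0.52],[1,0.261,-0.538,-0.05,0.52],[1,0.261,-0.538,-0.05,0.52],[1,0.261,-0.538,-0.05,0.52],[1,0.261,-0.538,-0.05,0.52],[1,0.261,-0.538,-0.05,0.52],[1,0.261,-0.538,-0.05,0.52],[1,0.261,-0.538,-0.05,0.52]]' 10; python3 -m inch '[[1,0,0,0,0]]'
```

```text
t: 1.2
tool_pos: [0.4597, 0.1015, 0.1768]
orientation: [-1.16, -1.284, 1.284]
force: [1.0, -0.6, -0.5]
opening: 0.0174
t: 1.32
tool_pos: [0.4605, 0.0977, 0.1762]
orientation: [-1.164, -1.279, 1.281]
force: [-1.1, -0.1, 0.4]
opening: 0.0079
```

```bash
python3 -m inch '[[1,0.0435,-0.088,-0.04,0],[1,0.0435,-0.088,-0.076,0],[1,0.0435,-0.088,-0.076,0],[1,0.0435,-0.088,-0.076,0],[1,0.0435,-0.088,-0.076,0]]'; python3 - <<'E'
from plant import robot
from h import *
from scipy.spatial.transform import Rotation as R
s=robot.read_state();p=s['tool_pos'];M=R.from_rotvec(s['orientation']).as_matrix();print(p,M[:,0],np.arctan2(M[1,0],M[0,0]))
o=[]
for n,(u,v) in(('top',(225,140)),('side',(255,170))):
    c=robot.read_camera(n);im=cv2.cvtColor(c['color'],cv2.COLOR_RGB2BGR)[v:v+100,u:u+100]
    im=cv2.resize(im,None,fx=4,fy=4,interpolation=cv2.INTER_CUBIC)
    q=((w2px(c,p)[0]-[u,v]+.5)*4).astype(int);print(n,q);cv2.circle(im,tuple(map(int,q)),4,(0,0,255),1);o.append(im)
cv2.imwrite('pics/a1.png',np.hstack(o))
E
```

```text
t: 1.95
tool_pos: [0.5048, 0.011, 0.1019]
orientation: [-1.165, -1.282, 1.281]
force: [-0.6, 0.4, 0.7]
opening: 0.0005
[0.50484957 0.01100618 0.10193004] [-0.09758897  0.99522478 -0.00200916] 1.6685410571821873
top [150 180]
side [ 91 110]
```

View pics/a1.png

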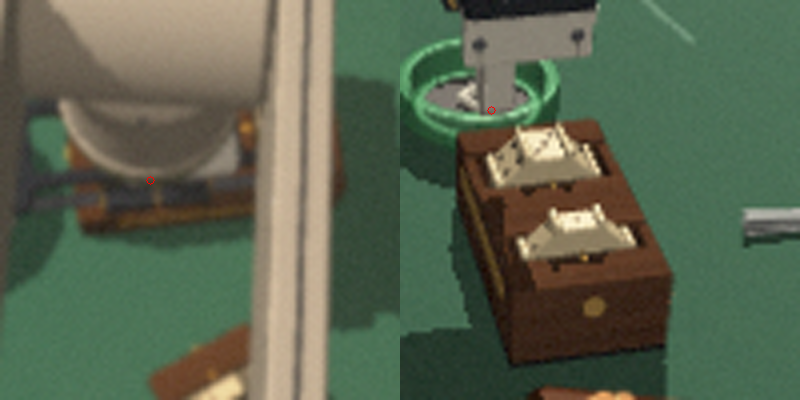

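```bash
python3 -m inch '[[1,0,0,-0.029,0],[1,0,0,-0.029,0],[1,0.012,0.001,-0.029,0],[1,0.017,0.002,-0.0285,0]]'; python3 -m inch '[[1,0.0045,0.0004,0.0018,0],[1,0.0085,0.001,0.0026,0],[1,0.0085,0.001,0.0026,0]]';python3 -m inch '[[1,0,0,0.03,0],[1,0,0,0.03,0]]'; python3 - <<'E'
from plant import robot
from h import *
c=robot.read_camera('side');u,v=255,170
im=cv2.cvtColor(c['color'],cv2.COLOR_RGB2BGR)[v:v+100,u:u+100]
cv2.imwrite('pics/a2.png',cv2.resize(im,None,fx=5,fy=5,interpolation=cv2.INTER_CUBIC))
E
```

```text
t: 2.55
tool_pos: [0.5235, 0.0129, 0.0749]
orientation: [-1.166, -1.283, 1.281]
force: [-0.7, -0.4, 0.3]
opening: 0.0004
t: 2.92
tool_pos: [0.5325, 0.0138, 0.0778]
orientation: [-1.167, -1.284, 1.28]
force: [-0.1, -0.5, -1.0]
opening: 0.0007
t: 3.18
tool_pos: [0.5344, 0.0137, 0.1102]
orientation: [-1.171, -1.287, 1.279]
force: [0.2, 1.1, 0.2]
opening: 0.0006
```

View pics/a2.png

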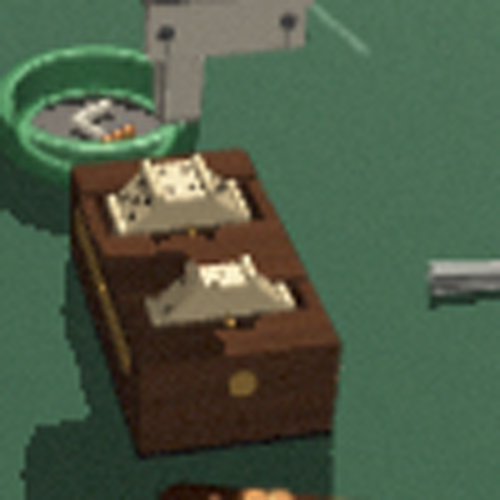

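```bash
python3 -m inch '[[1,-0.0296,-0.0029,0,0],[1,-0.0296,-0.0029,0,0],[1,-0.0296,-0.0029,-0.006,0],[1,-0.0296,-0.0029,-0.006,0]]'; python3 - <<'E'
from plant import robot
from h import *
im=[]
for k in range(6):
    c=robot.read_camera('side');im.append(c['color'].astype(float))
im=cv2.cvtColor(np.mean(im,0).astype('uint8'),cv2.COLOR_RGB2BGR)[196:222,270:310]
cv2.imwrite('pics/a3.png',cv2.resize(im,None,fx=16,fy=16,interpolation=cv2.INTER_CUBIC))
E
```

```text
t: 3.72
tool_pos: [0.5038, 0.0109, 0.1018]
orientation: [-1.168, -1.285, 1.28]
force: [0.0, -0.4, 0.7]
opening: 0.0004
```

View pics/a3.png

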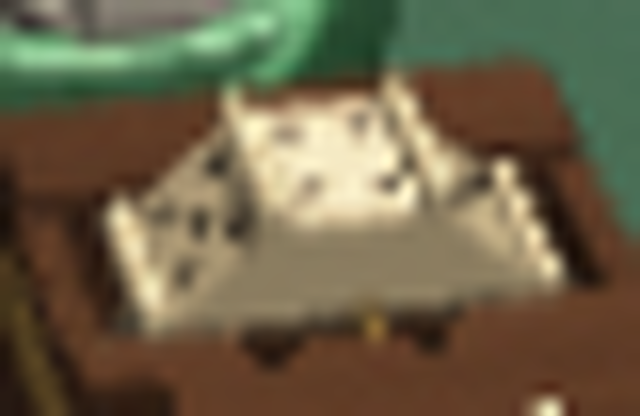

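The crop shows the wide wheel home on 4 dots: four dots at about (285,135), (360,125), (310,185) and (390,183). The five-dot flat is next at the front, around (200,220). I'll repeat the same flick once.

```bash
python3 -m inch '[[1,0.001,0,-0.029,0],[1,0.001,0,-0.029,0],[1,0.013,0.001,-0.029,0],[1,0.018,0.002,-0.0285,0]]'; python3 -m inch '[[1,0.0045,0.0004,0.0018,0],[1,0.0085,0.001,0.0026,0],[1,0.0085,0.001,0.0026,0]]';python3 -m inch '[[1,0,0,0.03,0],[1,0,0,0.03,0],[1,-0.03,-0.003,0.03,0],[1,-0.03,-0.003,0.03,0],[1,-0.03,-0.003,0.03,0]]'; python3 - <<'E'
from plant import robot
from h import *
im=[]
for k in range(6):
    c=robot.read_camera('side');im.append(c['color'].astype(float))
im=cv2.cvtColor(np.mean(im,0).astype('uint8'),cv2.COLOR_RGB2BGR)[196:242,268:312]
cv2.imwrite('pics/a4.png',cv2.resize(im,None,fx=12,fy=12,interpolation=cv2.INTER_CUBIC))
E
```

```text
t: 4.53
tool_pos: [0.5236, 0.0127, 0.0756]
orientation: [-1.171, -1.287, 1.279]
force: [-1.0, 0.1, 0.7]
opening: 0.0007
t: 4.9
tool_pos: [0.5327, 0.0138, 0.0786]
orientation: [-1.171, -1.287, 1.279]
force: [0.9, -0.5, -0.2]
opening: 0.0005
t: 5.52
tool_pos: [0.5029, 0.0108, 0.1083]
orientation: [-1.172, -1.287, 1.278]
force: [0.1, -0.2, 0.3]
opening: 0.0005
```

View pics/a4.png

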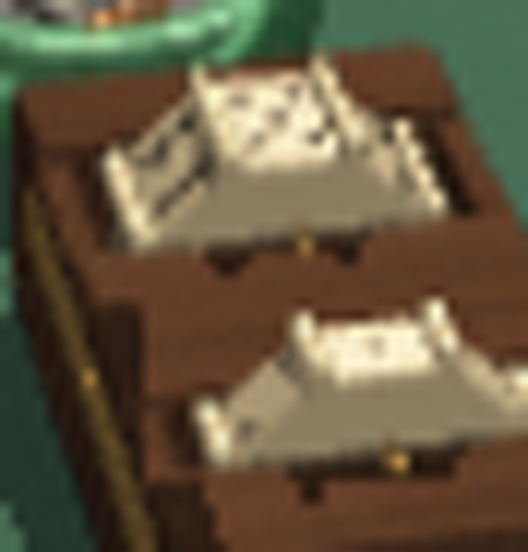

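The wide wheel is now on five dots, a quincunx at about (270,115), with the six-dot flat next at the front. The narrow wheel still shows one dot at (375,345). I'll retreat, check the overall positions and hand in.

```bash
python3 -m inch '[[1,0,0,0.06,0],[1,0,0,0.1,0],[1,-0.05,0.15,0.12,0],[1,-0.08,0.3,0.12,0],[1,-0.1,0.4,0.12,0],[1,-0.1,0.4,0.12,0],[1,-0.1,0.4,0.12,0],[1,-0.1,0.4,0.12,0]]'; python3 - <<'E'
from plant import robot
from h import *
c=robot.read_camera('top');im=cv2.cvtColor(c['color'],cv2.COLOR_RGB2BGR)
o=cv2.imread('pics/top0.png')
f=lambda a:cv2.resize(a[100:220,175:375],None,fx=4,fy=4,interpolation=cv2.INTER_CUBIC)[:290*2]
a=[cv2.resize(x[100:215,175:375],None,fx=3,fy=2.6,interpolation=cv2.INTER_CUBIC) for x in(o,im)]
d=cv2.absdiff(o,im).max(2)[100:215,175:375];print((d>40).sum(),np.argwhere(d>40)[:40].tolist())
cv2.imwrite('pics/a5.png',np.vstack(a))
E
```

```text
t: 6.82
tool_pos: [0.4111, 0.3757, 0.2276]
orientation: [-1.171, -1.288, 1.278]
force: [1.3, -0.4, -0.3]
opening: 0.0007
4 [[76, 82], [76, 83], [82, 90], [83, 83]]
```

View pics/a5.png

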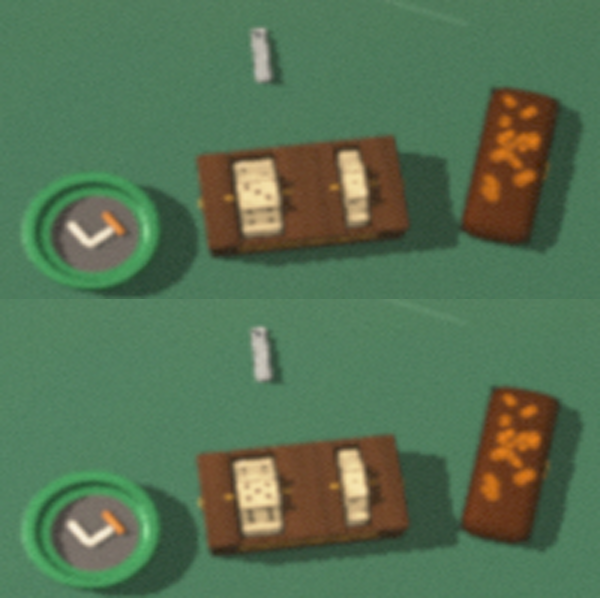

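Before and after match: only the dots on the wide wheel differ, and nothing else has moved.

```bash
python3 -c "from plant import robot; print(robot.close_job())"
```

```text
the job is handed in; nothing more can be done
None
```

The wide wheel is now on five dots, and the job was handed in just after t = 6.8 s. With the fingers shut, I pushed the upper front rib twice, away from the front, taking the wheel from 3 dots to 4 and then to 5. I lifted the fingertip clear after each click.

- **Wide wheel:** the side camera and the final top view both show five dots on top.
- **Narrow wheel:** it still shows one dot, as at the start.
- **Everything else:** comparing top views from before and after, only four pixels differ clearly, and they lie on the wide wheel. The counter, ashtray, glasses case and nail clippers have not moved.
- **Forces:** each reading was about 1 N per axis, which is noise level. They were taken only at the end of each move, so I have no peak contact force.

The fingertip ran 2–3 mm higher than planned on both flicks, but each one still clicked home. No check failed or disagreed.

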